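Roll a brake-gear pin onto the measuring line and take the reading

TASK

Roll the plain steel pin over the rubber stage of the bench optical micrometer by pushing sideways with the fingertips on its top, never lifting it or reaching down beside it, until it lies at rest along the white centre line, midway between the two heads. Then press the large round key on the display unit fully down to take the reading, and let it go. Leave the other parts where they are.

Things in the scene. Friction and masses are not known exactly. Their poses are not given: they have to be found in the camera images.
- pin: Headless steel pin, plain cylinder 28 mm across, 110 mm long, about 0.5 kg, a 6 mm cross hole near each end. Lies on the rubber stage 60 to 95 mm to one or the other side of the white line, parallel to it within 6 degrees. Origin at its centre, 14 mm above the stage; x is the cylinder's axis (y, z turn as it rolls; z up at the start). Let go, it stops at once: the rubber drags on it.
- micrometer: The bench optical micrometer, fixed, 170 mm (x) by 430 mm (y). Origin under its centre, at counter height; x points away from the robot, y from the right head to the left one. Level black rubber stage, 150 mm (x) by 300 mm (y), 26 mm above the counter. From y = 156 mm and -156 mm outwards stand the two grey heads, 96 mm (x) by 60 mm, tops 84 mm above the counter, dark windows facing each other.
- line (a point): Middle of the white centre line (3 mm wide, 146 mm long) on the upper face of the stage, 26 mm above the counter. x runs along the line, y across it from head to head, z up. A fingertip pressed with a few newtons on the pin's top and drawn level along y rolls the pin half as far as the fingertip goes; the tip soon runs off the top, so it takes several short strokes.
- key (a joint): Travel of the round reading key: 0 up, 0.006 m fully down; sprung, 4 N pushes it right down, and it comes back up when let go.
- key_top (a point): Centre of the top of the reading key, a round grey button 26 mm across in a black housing 42 mm across, 63 mm above the counter, pressed straight down. It is on the display unit, a fixed grey box 120 x 150 mm, 41 mm high, on the counter on the instrument's far side, at the left or right; the small flat black pads beside the key do not move.
- cotter_a: Steel cotter pin, 75 mm long, 6 mm high, lying on the stage on the other side of the line from the pin. Origin underneath. Leave alone.
- cotter_b: Second cotter pin, same size, in the steel tray (120 x 150 x 30 mm) beyond the instrument. Origin underneath. Leave alone.
- carbon: Matte black carbon block, 90 x 35 x 32 mm, on the counter between display unit and tray. Origin underneath. Leave alone.
- shoe: Worn copper collector shoe, 155 x 46 mm, 34 mm high, on the counter at the left. Origin underneath. Leave alone.
- mallet: Wooden mallet, head 75 x 120 x 62 mm, handle 185 mm towards its -x, on the counter at the right. Origin under the head. Leave alone.
- nut: Castle nut, 36 mm across flats, 22 mm high, on the counter at the left. Origin underneath. Leave alone.
- bush: Brass bush, 42 mm in diameter, 40 mm high, standing on the counter at the right. Origin underneath. Leave alone.
Not all that is in view belongs to the job. What is shaped like the pin but green or turquoise is not meant.

How it is judged:
By the outcome, as a careful person would: the job done as asked, in the order asked, and still so for the second after the job is handed in, with the robot touching nothing.
It also fails if it takes over 54 s, if anything falls off the work surface, if the arm or the gripper's body presses on something with over 40 N, if the wrist force passes 120 N, or if a joint passes its speed limit or range.

ROBOT

A 7-joint arm with a two-finger parallel gripper is mounted at the origin on the work surface. World frame = base frame: x ahead of the robot, y to its left, z up, the work surface at z = 0. Lengths are in m, angles in rad, forces in N, time in s.
With the tool pointing down it reaches from about 0.4 to 0.85 m from the base axis. Payload 4.5 kg.
Tool frame: the origin (TCP) lies between the finger pads; the fingertips stand 19 mm ahead of it and the grasp point (between the pads) is the TCP (r.nose_length is the distance from the TCP to the fingertips, in m); z points along the fingers, x is the direction in which the jaws open and shut, and the axes are right-handed (so a half turn about z gives the same grasp; the last joint's range is limited). The gripper opens to 88 mm and grips with 3 to 60 N. Pads are 18 mm wide; open, the fingers measure 123 mm over their backs; the gripper's body (75 mm by 187 mm) begins 45 mm behind the grasp point.
Start: joints at [1.161, 0.689, -0.195, 1.565, 0.157, 0.902, -0.215], TCP at [0.268, -0.564, 0.258] pointing down, gripper open.
Joint ranges: [-3.01, 3.01], [-0.46, 2.08], [-1.47, 1.51], [0.13, 2.56], [-1, 4.14], [0.04, 2.09], [-2.66, 2.66]. Speed limits (rad/s): [2.57, 2.57, 3.14, 3.14, 3.14, 3.14, 3.14].

INTERFACE

Orientations are given as a unit quaternion [x, y, z, w].
In Python, from plant import get_state, vision, r gives the robot as it stands.
- The arm moves only by the tool play_rows, never from a script. Its argument "deltas" is a list that holds one entry, the list of rows, each a list of 7 numbers: the gripper command: -1 is fully open, 1 is shut, values between are in proportion, then the shift along the tool's x, y, z normalised to -1 to 1, where 1 is 300 mm, then the turn, a rotation vector about the tool's x, y, z normalised to -1 to 1, where 1 is pi rad. A call has 1 to 5 rows; each row is the pose to reach, as a shift and turn from the pose measured when the call began, along the tool's axes at that moment, turning the shorter way round; what a row does not reach only later rows make up. A row lasts 1/8 s, in which the tool goes at most 62.5 mm and 10.7 degrees, less where a joint would pass 70% of its speed; a pose out of reach is approached as far as the arm can. A call with a number of a shift or a turn outside -1 to 1 is refused whole. A call with a gripper value outside its range is refused whole. The fingers move at their own pace and stop on an object; "force" is the grip in N (left out, the last holds). Time passes only in rows, so rows that repeat a pose let the fingers close. It gives the time, the measured TCP pose, the force and the opening at its end, in the units of the state.
- get_state(): the state, without advancing time (a new reading comes with each control period).
- vision.snapshot(name): name is "side" or "top" or "wrist"; returns the picture (384x512x3 uint8, red, green, blue); there is no depth.
- vision.camera_model(name): a dict with "vfov" (degrees; the focal length in pixels is half the picture's height over the tangent of half this angle, whatever the lens; pixels are square), "cx", "cy" (the principal point, pixels), "world_to_cam" (4x4, takes a point from world to camera coordinates). Camera axes: x right, y up, looking along -z (the intrinsics and any distortion apply to the point x, -y, -z); pixel columns grow to the right and rows downward; lengths in m; the calibration is good to about 2 mm. A picture is of the moment at which its call begins: read the wrist's pose just before it. camera_model takes no time and is no camera call; for the wrist camera it gives the pose at the moment of the call.
- r.finish_job(): hands the job in, once; it reports no verdict.
The state is a dict: "clock": time; "q": joint angles; "qd": joint speeds; "joint_torque": joint torques, N m; "tool_pos": TCP position; "eef_rot": TCP orientation; "contact_force": force on the tool from outside, world axes, zero at the start; "moment": the same for the moment, N m; "opening": opening from 0.0 (shut) to 1.0 (fully open).
Only numpy, scipy, OpenCV 4.12 (cv2) and the standard library are available. Lean on these libraries where they do the work, as an engineer would, in place of code of your own. Each camera call takes 0.05 s, during which the arm holds its last target.

## Working session

There is one attempt and no reset: what is moved stays moved. The work goes in short steps, Python scripts to look and compute and a tool call to move; the robot and the scene stay as the last step left them, time stands still between calls to the robot, and variables do not carry over. Pictures are saved under pics/ and viewed, and the job is handed in when it is done.

Besides the shell and the picture viewer there is one more tool, called after "Emit:" as name([rows], argument=value, ...), one row to a line, values as JSON. play_rows: Moves the arm, as the interface text tells. Scaled input: -1 to 1 covers 300 mm each way for a shift and pi rad each way for a turn. Its arguments: {"type":"object","properties":{"deltas":{"type":"array"},"force":{"type":"number"}},"required":["deltas"]}

```bash
ls; mkdir -p pics; python3 - <<'E'
from plant import get_state, vision, r
import cv2
s=get_state();print(s)
for n in ("top","side"):
    im=vision.snapshot(n);cv2.imwrite(f"pics/{n}0.png",im[:,:,::-1]);m=vision.camera_model(n);print(n,m)
E
```

```text
pics
{'clock': 0.0, 'q': array([ 1.16081547,  0.68996819, -0.19451491,  1.56631814,  0.15731027,
        0.90250222, -0.215118  ]), 'qd': array([-0.00054851,  0.00025163,  0.00207285, -0.00163948, -0.00066969,
        0.0002401 , -0.00134567]), 'joint_torque': array([ 4.13399530e-04, -5.27562654e+01, -1.26712896e+00, -1.53427434e+01,
       -5.27334970e-02,  6.63076426e-03,  1.54942113e-04]), 'tool_pos': array([ 0.26805268, -0.56395157,  0.25692678]), 'eef_rot': array([ 8.45405074e-01, -5.34124937e-01, -7.97193767e-04, -4.21179323e-04]), 'contact_force': array([ 0.6140451 ,  0.47818616, -0.1998083 ]), 'moment': array([ 0.00676023, -0.00151158, -0.0448424 ]), 'opening': 1.0031914058381746}
top {'vfov': 53.78730313707799, 'cx': 257.3337360202198, 'cy': 189.86575526848537, 'world_to_cam': array([[ 0.00569246, -0.99994881, -0.00836547, -0.04219754],
       [ 0.98938673,  0.00441728,  0.14523905, -0.548879  ],
       [-0.14519467, -0.00910345,  0.98936123, -1.14113381],
       [ 0.        ,  0.        ,  0.        ,  1.        ]])}
side {'vfov': 49.908166361903476, 'cx': 252.9227218646085, 'cy': 192.34661232691755, 'world_to_cam': array([[-0.93389444, -0.35750466,  0.00562063,  0.47683189],
       [ 0.26757325, -0.68837067,  0.67420352, -0.20276452],
       [-0.23716182,  0.63113885,  0.73852422, -1.42652944],
       [ 0.        ,  0.        ,  0.        ,  1.        ]])}
```

```bash
python3 - <<'E'
import cv2
for n in ("top","side"):
    im=cv2.imread(f"pics/{n}0.png"); cv2.imwrite(f"pics/{n}0b.png",cv2.resize(im,(800,600),interpolation=cv2.INTER_CUBIC))
E
```

```text
(no output)
```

View pics/top0b.png

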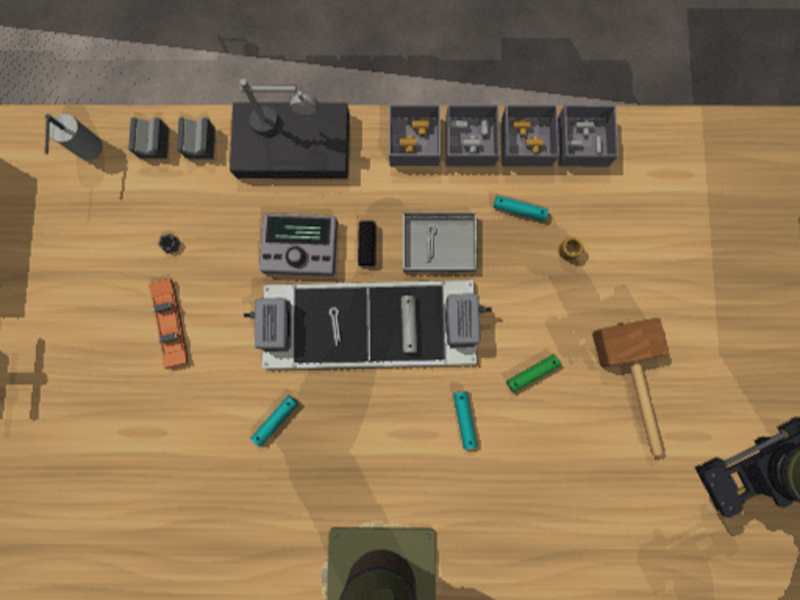

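View pics/side0b.png

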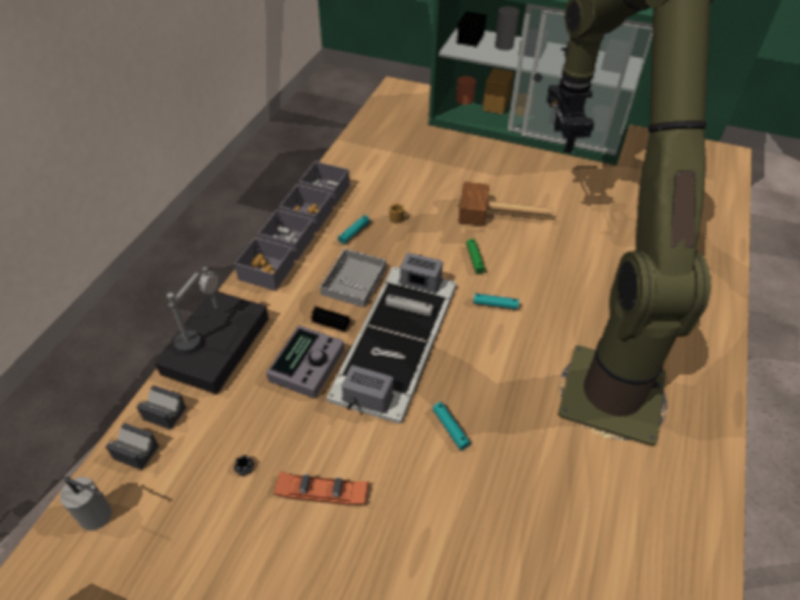

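Pin candidates in the 800x600 top view:
- Grey steel cylinder on the stage at (409,324).
- Turquoise cylinders at (522,208), (274,420) and (466,420).
- Green cylinder at (535,373).

I choose the grey one on the stage. The key is the round knob at (297,257). Next is a close crop of both.

```bash
python3 - <<'E'
import cv2
im=cv2.imread("pics/top0.png")
c=im[130:240,155:315]; cv2.imwrite("pics/crop0.png",cv2.resize(c,None,fx=5,fy=5,interpolation=cv2.INTER_CUBIC))
E
```

```text
(no output)
```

View pics/crop0.png

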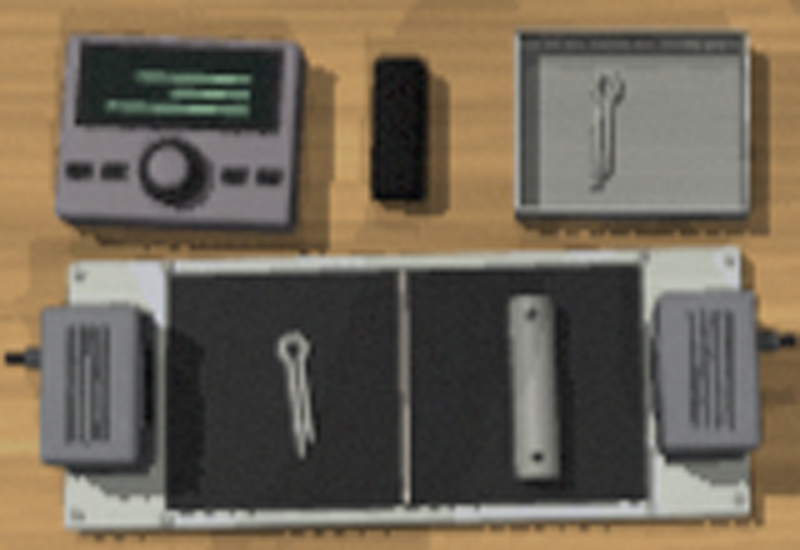

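The pin lies upright at crop (534,387), with cross holes at (531,315) and (538,457). The white line runs from (403,270) to (407,503), and the key top is at about (173,162).

```bash
cat > h.py <<'E'
import numpy as np,cv2
from plant import get_state, vision, r
def ray(m,u,v):
    f=192/np.tan(np.radians(m['vfov']/2)); T=m['world_to_cam']; R=T[:3,:3]; o=-R.T@T[:3,3]
    d=R.T@np.array([(u-m['cx'])/f,-(v-m['cy'])/f,-1]); return o,d
def atz(m,u,v,z):
    o,d=ray(m,u,v); return o+d*(z-o[2])/d[2]
def proj(m,p):
    f=192/np.tan(np.radians(m['vfov']/2)); c=m['world_to_cam']@np.append(p,1); return m['cx']+f*c[0]/-c[2], m['cy']-f*c[1]/-c[2]
E
python3 - <<'E'
from h import *
m=vision.camera_model("top")
print(ray(m,256,192)[0])
for n,u,v,z in [("stTL",167,264,.026),("stTR",642,266,.026),("stBR",647,500,.026),("stBL",167,508,.026),("l1",403,270,.026),("l2",407,503,.026),("h1",531,315,.054),("h2",538,457,.054),("pl",513,387,.042),("pr",556,387,.042),("pt",532,293,.04),("pb",537,480,.04),("key",173,162,.063),
("plTL",70,263,.02),("plTR",738,248,.02),("plBR",750,522,.02),("plBL",66,528,.02),("LH",91,0+385,.084),("RH",706,372,.084)]:
    print(n,atz(m,155+(u+.5)/5-.5,130+(v+.5)/5-.5,z).round(4))
E
```

```text
[ 0.37760726 -0.05015908  1.20835921]
stTL [0.5741 0.1807 0.026 ]
stTR [ 0.5741 -0.1204  0.026 ]
stBR [ 0.4267 -0.1228  0.026 ]
stBL [0.4202 0.1757 0.026 ]
l1 [0.5709 0.0309 0.026 ]
l2 [0.4241 0.0263 0.026 ]
h1 [ 0.5386 -0.0503  0.054 ]
h2 [ 0.4513 -0.0549  0.054 ]
pl [ 0.4952 -0.0393  0.042 ]
pr [ 0.4953 -0.0659  0.042 ]
pt [ 0.5544 -0.0508  0.04  ]
pb [ 0.438  -0.0544  0.04  ]
key [0.632  0.1718 0.063 ]
plTL [0.5754 0.2439 0.02  ]
plTR [ 0.587  -0.1818  0.02  ]
plBR [ 0.4137 -0.1873  0.02  ]
plBL [0.4076 0.2397 0.02  ]
LH [0.4909 0.2125 0.084 ]
RH [ 0.5005 -0.1548  0.084 ]
```

```bash
cat >> h.py <<'E'
from scipy.spatial.transform import Rotation as Ro
def plan(pos,yaw):
    """tool down, tool x at yaw (rad) in world; prints normalised row for target TCP"""
    s=get_state(); R=Ro.from_quat(s['eef_rot']).as_matrix()
    x=np.array([np.cos(yaw),np.sin(yaw),0]);z=np.array([0,0,-1.]);T=np.c_[x,np.cross(z,x),z]
    d=R.T@(np.array(pos)-s['tool_pos'])/.3; w=Ro.from_matrix(R.T@T).as_rotvec()/np.pi
    print("clk %.2f"%s['clock'],"tcp",s['tool_pos'].round(4),"F",s['contact_force'].round(2),"row",d.round(4),w.round(4), "xyaw %.2f"%np.degrees(np.arctan2(R[1,0],R[0,0])))
def st():
    s=get_state(); R=Ro.from_quat(s['eef_rot']).as_matrix(); print("clk %.2f"%s['clock'],"tcp",s['tool_pos'].round(4),"F",s['contact_force'].round(2),"xyaw %.2f"%np.degrees(np.arctan2(R[1,0],R[0,0])),"op %.3f"%s['opening'],"q",s['q'].round(2)); return s
E
python3 - <<'E'
from h import *
plan([.39,-.31,.25],np.radians(-30))
plan([.4955,-.0526,.20],np.radians(3))
E
```

```text
clk 0.10 tcp [ 0.2681 -0.564   0.257 ] F [ 0.54 -0.51 -0.25] row [-0.59   -0.7306  0.0242] [-1.00e-04  5.00e-04 -1.92e-01] xyaw -64.57
clk 0.10 tcp [ 0.2681 -0.564   0.257 ] F [ 0.54 -0.51 -0.25] row [-1.2136 -1.4167  0.1918] [-3.000e-04  5.000e-04 -3.754e-01] xyaw -64.57
```

Emit:
play_rows([
  [[-0.14, -0.15, -0.18, 0.005, 0, 0, -0.05], [-0.14, -0.3, -0.36, 0.01, 0, 0, -0.1], [-0.14, -0.45, -0.55, 0.02, 0, 0, -0.15], [-0.14, -0.59, -0.73, 0.024, 0, 0, -0.19], [-0.14, -0.59, -0.73, 0.024, 0, 0, -0.19]],
], force=20)

```text
clock: 0.72
tool_pos: [0.3912, -0.3064, 0.25]
eef_rot: [0.966, -0.259, -0.001, -0.002]
contact_force: [0.4, 0.5, -0.3]
opening: 0.57
```

```bash
python3 - <<'E'
from h import *
st();plan([.4955,-.0526,.20],np.radians(3))
E
```

```text
clk 0.72 tcp [ 0.3912 -0.3064  0.25  ] F [ 0.41  0.51 -0.3 ] xyaw -30.04 op 0.570 q [ 0.8   0.55 -0.35  1.95  0.28  0.69 -0.24]
clk 0.72 tcp [ 0.3912 -0.3064  0.25  ] F [ 0.41  0.51 -0.3 ] row [-0.1221 -0.906   0.1692] [-0.001   0.0004 -0.1836] xyaw -30.04
```

Emit:
play_rows([
  [[-0.14, -0.03, -0.22, 0.04, 0, 0, -0.05], [-0.14, -0.06, -0.44, 0.08, 0, 0, -0.1], [-0.14, -0.09, -0.66, 0.12, 0, 0, -0.15], [-0.14, -0.122, -0.86, 0.15, 0, 0, -0.184], [-0.14, -0.122, -0.906, 0.169, -0.001, 0, -0.184]],
])

```text
clock: 1.35
tool_pos: [0.4964, -0.0488, 0.1997]
eef_rot: [1.0, 0.029, -0.0, -0.001]
contact_force: [0.8, -0.4, 0.0]
opening: 0.571
```

```bash
python3 - <<'E'
from h import *
st();plan([.4955,-.0526,.20],np.radians(3))
m=vision.camera_model("wrist");im=vision.snapshot("wrist")
np.save("w1.npy",im); print(m)
cv2.imwrite("pics/w1.png",cv2.resize(im[:,:,::-1],(800,600),interpolation=cv2.INTER_CUBIC))
E
```

```text
clk 1.35 tcp [ 0.4964 -0.0488  0.1997] F [ 0.77 -0.4   0.  ] xyaw 3.38 op 0.571 q [ 0.27  0.64 -0.42  1.99  0.44  0.6  -0.39]
clk 1.35 tcp [ 0.4964 -0.0488  0.1997] F [ 0.77 -0.4   0.  ] row [-0.0037  0.0126 -0.0011] [-0.0008  0.0002  0.0021] xyaw 3.38
{'vfov': 61.18065933924585, 'cx': 258.6601116078646, 'cy': 189.2010021977662, 'world_to_cam': array([[ 9.98311837e-01,  5.80802037e-02, -4.08335839e-04,
        -4.92459701e-01],
       [-5.62712596e-02,  9.65429388e-01, -2.54518453e-01,
         9.55791398e-02],
       [-1.43882642e-02,  2.54111762e-01,  9.67067831e-01,
        -3.12966678e-01],
       [ 0.00000000e+00,  0.00000000e+00,  0.00000000e+00,
         1.00000000e+00]])}
```

View pics/w1.png

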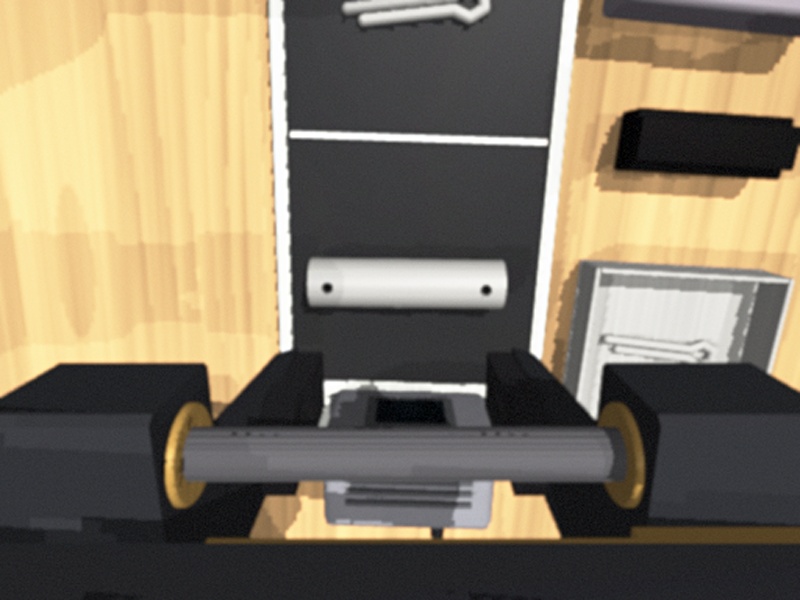

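The wrist view shows the steel pin with holes at (327,288) and (486,290), the white line from (291,135) to (547,142), and the fingers below. I'll crop in to measure it.

```bash
cat >> h.py <<'E'
def bright(im,c,lo,hi):
    g=cv2.cvtColor(im,cv2.COLOR_RGB2GRAY).astype(float)
    return [(int(i),int(g[i,c])) for i in range(lo,hi)]
def wcrop(im,name,x0,x1,y0,y1,k):
    cv2.imwrite(name,cv2.resize(im[y0:y1,x0:x1,::-1],None,fx=k,fy=k,interpolation=cv2.INTER_CUBIC))
def edges(im,c,lo,hi,thr=100):
    """sub-pixel rows where the brightness crosses thr in column c"""
    g=cv2.cvtColor(im,cv2.COLOR_RGB2GRAY).astype(float)[:,c-1:c+2].mean(1)
    return [round(i+(thr-g[i])/(g[i+1]-g[i]),2) for i in range(lo,hi) if (g[i]-thr)*(g[i+1]-thr)<0]
def axis(m,cols,e):
    """pin axis points from (upper,lower) edge rows at columns"""
    P=[]
    for c,(a,b) in zip(cols,e):
        o,d1=ray(m,c,a);_,d2=ray(m,c,b);d=d1/np.linalg.norm(d1)+d2/np.linalg.norm(d2);P.append(o+d*(.040-o[2])/d[2])
    return np.array(P)
E
python3 - <<'E'
from h import *
im=np.load("w1.npy");m=vision.camera_model("wrist")
for c in (200,215,230,260,290,300,320): print(c,edges(im,c,75,220))
wcrop(im,"pics/w1c.png",180,360,75,215,4)
E
```

```text
200 [np.float64(82.5), np.float64(88.97), np.float64(164.5), np.float64(194.89)]
215 [np.float64(83.0), np.float64(89.55), np.float64(164.66), np.float64(195.08)]
230 [np.float64(83.45), np.float64(89.86), np.float64(164.85), np.float64(195.39)]
260 [np.float64(84.43), np.float64(90.85), np.float64(165.03), np.float64(195.98)]
290 [np.float64(85.43), np.float64(91.87), np.float64(165.59), np.float64(196.24)]
300 [np.float64(85.61), np.float64(92.21), np.float64(165.69), np.float64(196.34)]
320 [np.float64(86.39), np.float64(92.84), np.float64(165.9), np.float64(196.51)]
```

View pics/w1c.png

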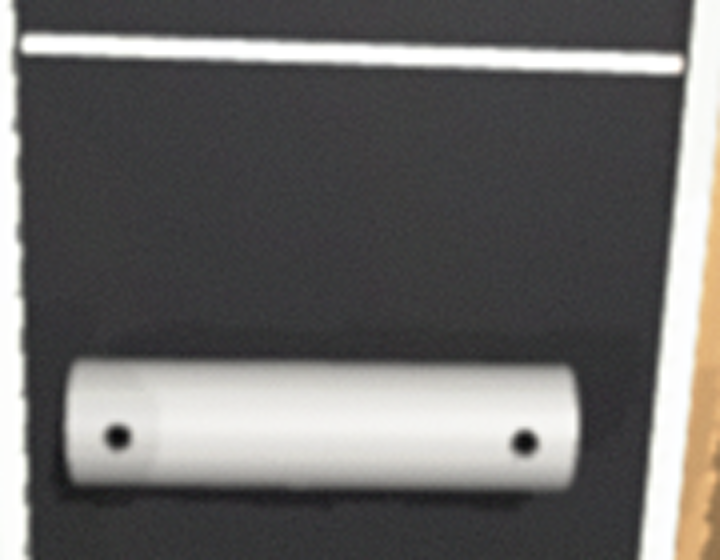

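```bash
cat >> h.py <<'E'
def measure(im,m,cols_l,rl,cols_p,rp,xl=None,xp=None,thr=100):
    L=[];P=[];cl=[];cp=[]
    for c in cols_l:
        e=edges(im,c,*rl,thr)
        if len(e)==2: L.append(atz(m,c,np.mean(e),.026))
    E=[]
    for c in cols_p:
        e=edges(im,c,*rp,thr)
        if len(e)==2: E.append(e);cp.append(c)
    P=axis(m,cp,E); L=np.array(L)
    fl=np.polyfit(L[:,0],L[:,1],1) if len(L)>1 else None; fp=np.polyfit(P[:,0],P[:,1],1)
    if fl is not None: print("line slope deg",np.degrees(fl[0]).round(2),"y at x=.4975",np.polyval(fl,.4975).round(4))
    print("pin slope deg",np.degrees(fp[0]).round(2),"y at x=.4955",np.polyval(fp,.4955).round(4), "n",len(L),len(P))
    if fl is not None: print("offset at .495", (np.polyval(fp,.4955)-np.polyval(fl,.4955)).round(4))
E
python3 - <<'E'
from h import *
im=np.load("w1.npy");m=vision.camera_model("wrist")
measure(im,m,range(190,346,5),(75,110),range(212,312,5),(150,215))
print("line ends",atz(m,185.1,85.7,.026),atz(m,351,90.5,.026))
print("pin ends",atz(m,196.3,180,.04),atz(m,325,181,.04))
E
```

```text
line slope deg 1.8 y at x=.4975 0.0343
pin slope deg 2.73 y at x=.4955 -0.0468 n 32 20
offset at .495 -0.0811
line ends [0.42826761 0.03181855 0.026     ] [0.57502348 0.0368187  0.026     ]
pin ends [ 0.4418137  -0.04965785  0.04      ] [ 0.5581499  -0.04344932  0.04      ]
```

```bash
python3 - <<'E'
from h import *
st()
m=vision.camera_model("wrist");im=vision.snapshot("wrist");st()
for c in (215,260,320): print(c,edges(im,c,60,230))
measure(im,m,range(190,346,5),(75,115),range(212,312,5),(150,220))
E
```

```text
clk 1.40 tcp [ 0.4979 -0.0447  0.1992] F [ 1.99  3.37 -0.68] xyaw 3.59 op 0.571 q [ 0.26  0.64 -0.42  1.99  0.44  0.6  -0.39]
clk 1.45 tcp [ 0.4967 -0.0478  0.1994] F [-0.46 -0.17  0.09] xyaw 3.50 op 0.572 q [ 0.27  0.64 -0.42  1.99  0.44  0.6  -0.39]
215 [np.float64(88.25), np.float64(94.69), np.float64(169.48), np.float64(200.04)]
260 [np.float64(89.8), np.float64(96.46), np.float64(170.07), np.float64(201.25)]
320 [np.float64(91.97), np.float64(98.47), np.float64(172.52), np.float64(199.47)]
line slope deg 1.59 y at x=.4975 0.0297
pin slope deg 2.58 y at x=.4955 -0.0515 n 32 19
offset at .495 -0.0811
```

```bash
python3 - <<'E'
from h import *
st();plan([.4965,-.058,.080],np.radians(2.7))
E
```

```text
clk 1.45 tcp [ 0.4967 -0.0478  0.1994] F [-0.46 -0.17  0.09] xyaw 3.50 op 0.572 q [ 0.27  0.64 -0.42  1.99  0.44  0.6  -0.39]
clk 1.45 tcp [ 0.4967 -0.0478  0.1994] F [-0.46 -0.17  0.09] row [-0.0027  0.0354  0.398 ] [-0.0011  0.0002  0.0044] xyaw 3.50
```

Emit:
play_rows([
  [[-0.14, -0.003, 0.035, 0.12, -0.001, 0, 0.004], [-0.14, -0.003, 0.035, 0.25, -0.001, 0, 0.004], [-0.14, -0.003, 0.035, 0.35, -0.001, 0, 0.004], [-0.14, -0.003, 0.035, 0.398, -0.001, 0, 0.004], [-0.14, -0.003, 0.035, 0.398, -0.001, 0, 0.004]],
])

```text
clock: 2.08
tool_pos: [0.4959, -0.0586, 0.0796]
eef_rot: [1.0, 0.024, -0.001, 0.0]
contact_force: [-0.6, -0.2, 0.5]
opening: 0.565
```

```bash
python3 - <<'E'
from h import *
plan([.4965,-.058,.073],np.radians(2.7))
m=vision.camera_model("wrist");im=vision.snapshot("wrist")
cv2.imwrite("pics/w2.png",cv2.resize(im[:,:,::-1],(800,600)))
plan([.4965,-.058,.073],np.radians(2.7))
E
```

```text
clk 2.08 tcp [ 0.4959 -0.0586  0.0796] F [-0.61 -0.22  0.48] row [ 0.0021 -0.0018  0.0221] [0.0001 0.0006 0.0002] xyaw 2.74
clk 2.12 tcp [ 0.4965 -0.0584  0.0804] F [-0.46 -0.26 -0.44] row [ 0.0002 -0.0013  0.0245] [-0.      0.0001  0.0002] xyaw 2.74
```

View pics/w2.png

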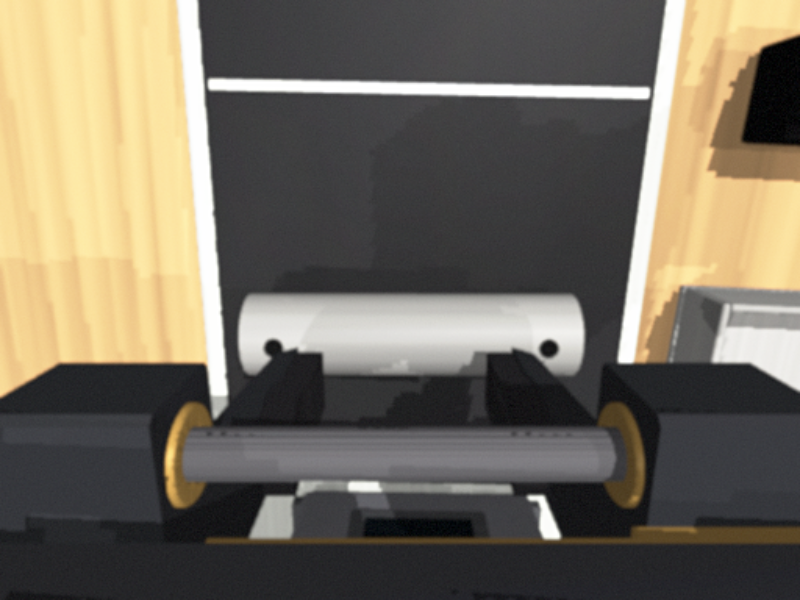

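```bash
python3 - <<'E'
from h import *
m=vision.camera_model("wrist")
for p in ([.53,-.0494,.061],[.53,-.0524,.061],[.53,-.0584,.061],[.53,-.052,.054]): print(p,np.array(proj(m,p))*1.5625)
E
```

```text
[0.53, -0.0494, 0.061] [514.82356529 354.32056112]
[0.53, -0.0524, 0.061] [513.82616844 363.39610457]
[0.53, -0.0584, 0.061] [511.86043112 381.28280085]
[0.53, -0.052, 0.054] [509.42113536 353.86384988]
```

Emit:
play_rows([
  [[-0.14, 0, -0.001, 0.015, 0, 0, 0], [-0.14, 0, -0.001, 0.024, 0, 0, 0], [-0.14, 0, -0.001, 0.028, 0, 0, 0], [-0.14, 0, -0.001, 0.03, 0, 0, 0]],
])

```text
clock: 2.62
tool_pos: [0.4969, -0.0582, 0.0731]
eef_rot: [1.0, 0.024, 0.001, 0.0]
contact_force: [-2.3, -0.1, 21.5]
opening: 0.571
```

```bash
python3 - <<'E'
from h import *
plan([.4965,-.058,.073],np.radians(2.7))
E
```

```text
clk 2.62 tcp [ 0.4969 -0.0582  0.0731] F [-2.31 -0.14 21.51] row [-0.0012 -0.0009  0.0002] [ 0.0003 -0.0005  0.0002] xyaw 2.74
```

Emit:
play_rows([
  [[-0.14, -0.001, 0, 0.002, 0, 0, 0], [-0.14, -0.001, -0.025, 0.002, 0, 0, 0.0015], [-0.14, -0.001, -0.05, 0.002, 0, 0, 0.003], [-0.14, -0.001, -0.075, 0.002, 0, 0, 0.0045], [-0.14, -0.001, -0.09, 0.002, 0, 0, 0.0055]],
])

```text
clock: 3.25
tool_pos: [0.4956, -0.0306, 0.0732]
eef_rot: [1.0, 0.016, 0.001, 0.001]
contact_force: [-1.9, -0.7, 10.1]
opening: 0.573
```

```bash
python3 - <<'E'
from h import *
st()
m=vision.camera_model("wrist");im=vision.snapshot("wrist");st()
cv2.imwrite("pics/w3.png",cv2.resize(im[:,:,::-1],(800,600)))
E
```

```text
clk 3.25 tcp [ 0.4956 -0.0306  0.0732] F [-1.92 -0.74 10.14] xyaw 1.81 op 0.573 q [ 0.08  0.85 -0.19  2.08  0.59  0.26 -0.58]
clk 3.30 tcp [ 0.4955 -0.0299  0.0733] F [-1.04  0.5   9.85] xyaw 1.85 op 0.570 q [ 0.08  0.85 -0.19  2.08  0.59  0.26 -0.58]
```

View pics/w3.png

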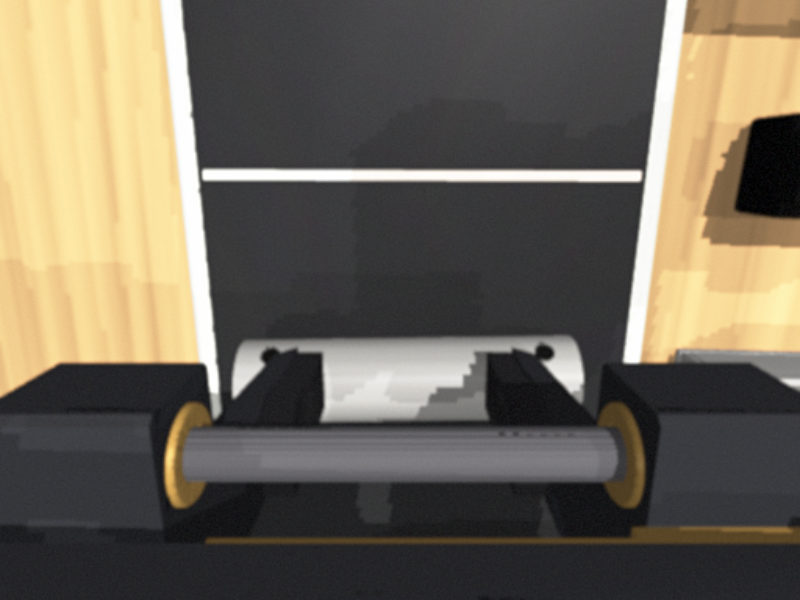

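Emit:
play_rows([
  [[-0.14, 0, 0, -0.022, 0, 0, 0], [-0.14, 0, 0.05, -0.022, 0, 0, 0], [-0.14, 0, 0.053, -0.022, 0, 0, 0], [-0.14, 0, 0.053, -0.005, 0, 0, 0], [-0.14, 0, 0.053, 0.0015, 0, 0, 0]],
])

```text
clock: 3.92
tool_pos: [0.496, -0.0458, 0.0729]
eef_rot: [1.0, 0.016, 0.001, 0.0]
contact_force: [-2.2, -0.1, 22.6]
opening: 0.571
```

```bash
python3 - <<'E'
from h import *
st()
m=vision.camera_model("wrist");im=vision.snapshot("wrist");st()
cv2.imwrite("pics/w4.png",cv2.resize(im[:,:,::-1],(800,600)))
plan([.4965,-.0455,.0727],np.radians(2.3))
for c in (215,260,290): print(c,edges(im,c,80,260))
E
```

```text
clk 3.92 tcp [ 0.496  -0.0458  0.0729] F [-2.25 -0.11 22.62] xyaw 1.85 op 0.571 q [ 0.12  0.85 -0.19  2.08  0.6   0.26 -0.56]
clk 3.98 tcp [ 0.4959 -0.0458  0.0731] F [-1.66 -0.69 10.72] xyaw 1.86 op 0.570 q [ 0.12  0.85 -0.19  2.08  0.6   0.26 -0.56]
clk 3.98 tcp [ 0.4959 -0.0458  0.0731] F [-1.66 -0.69 10.72] row [ 0.0019 -0.0009  0.0013] [ 0.0004 -0.0008 -0.0024] xyaw 1.86
215 [np.float64(85.54), np.float64(188.02), np.float64(240.77)]
260 [np.float64(85.48), np.float64(187.27), np.float64(240.29)]
290 [np.float64(85.66), np.float64(187.03), np.float64(239.78)]
```

View pics/w4.png

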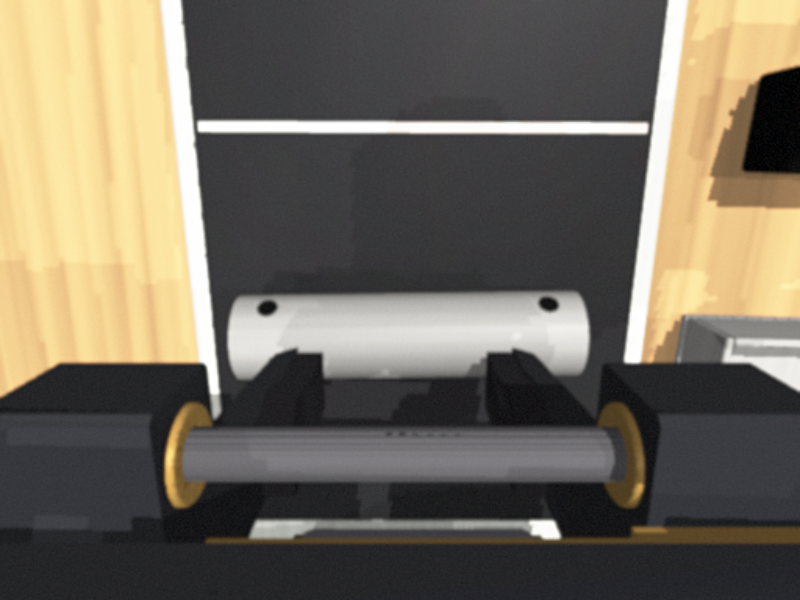

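```bash
python3 - <<'E'
from h import *
st();m=vision.camera_model("wrist");im=vision.snapshot("wrist")
measure(im,m,range(140,400,10),(70,100),range(215,300,5),(170,255))
st()
E
```

```text
clk 3.98 tcp [ 0.4959 -0.0458  0.0731] F [-1.66 -0.69 10.72] xyaw 1.86 op 0.570 q [ 0.12  0.85 -0.19  2.08  0.6   0.26 -0.56]
line slope deg 1.61 y at x=.4975 0.03
pin slope deg 2.68 y at x=.4955 -0.0366 n 26 16
offset at .495 -0.0665
clk 4.03 tcp [ 0.496  -0.0457  0.0732] F [-0.18 -0.37  9.11] xyaw 1.87 op 0.574 q [ 0.12  0.85 -0.19  2.08  0.6   0.26 -0.56]
```

Emit:
play_rows([
  [[-0.14, 0.001, -0.028, 0.0015, 0, 0, 0.002], [-0.14, 0.001, -0.056, 0.0015, 0, 0, 0.004], [-0.14, 0.001, -0.084, 0.0015, 0, 0, 0.006], [-0.14, 0.001, -0.108, 0.0015, 0, 0, 0.008], [-0.14, 0.001, -0.108, 0.0015, 0, 0, 0.008]],
])

```text
clock: 4.65
tool_pos: [0.4945, -0.0122, 0.0732]
eef_rot: [1.0, 0.005, 0.001, 0.001]
contact_force: [-3.3, 0.0, 11.7]
opening: 0.566
```

```bash
python3 - <<'E'
from h import *
plan([.496,-.0265,.0727],np.radians(2.3))
E
```

```text
clk 4.65 tcp [ 0.4945 -0.0122  0.0732] F [-3.34  0.05 11.71] row [0.0046 0.0478 0.0018] [ 0.0003 -0.0005 -0.0095] xyaw 0.58
```

Emit:
play_rows([
  [[-0.14, 0, 0, -0.022, 0, 0, 0], [-0.14, 0.004, 0.05, -0.022, 0, 0, -0.009], [-0.14, 0.004, 0.05, -0.022, 0, 0, -0.009], [-0.14, 0.004, 0.05, -0.005, 0, 0, -0.009], [-0.14, 0.004, 0.05, 0.001, 0, 0, -0.009]],
])

```text
clock: 5.28
tool_pos: [0.4958, -0.0264, 0.0731]
eef_rot: [1.0, 0.02, 0.001, 0.0]
contact_force: [-2.4, 0.2, 23.2]
opening: 0.569
```

```bash
python3 - <<'E'
from h import *
st();vision.snapshot("wrist");st();m=vision.camera_model("wrist");im=vision.snapshot("wrist")
measure(im,m,range(140,400,10),(70,140),range(215,300,5),(170,255))
st()
E
```

```text
clk 5.28 tcp [ 0.4958 -0.0264  0.0731] F [-2.4   0.18 23.16] xyaw 2.24 op 0.569 q [ 0.07  0.85 -0.19  2.08  0.59  0.26 -0.58]
clk 5.33 tcp [ 0.4957 -0.0264  0.0733] F [-0.86 -1.08  9.73] xyaw 2.25 op 0.567 q [ 0.07  0.85 -0.19  2.08  0.59  0.26 -0.58]
line slope deg 1.59 y at x=.4975 0.03
pin slope deg 2.78 y at x=.4955 -0.0194 n 26 16
offset at .495 -0.0493
clk 5.38 tcp [ 0.4957 -0.0264  0.0733] F [-0.82 -0.39  8.33] xyaw 2.25 op 0.570 q [ 0.07  0.85 -0.19  2.08  0.59  0.26 -0.58]
```

Emit:
play_rows([
  [[-0.14, 0.001, -0.026, 0.0015, 0, 0, 0.006], [-0.14, 0.001, -0.052, 0.0015, 0, 0, 0.012], [-0.14, 0.001, -0.078, 0.0015, 0, 0, 0.018], [-0.14, 0.001, -0.1, 0.0015, 0, 0, 0.024], [-0.14, 0.001, -0.1, 0.0015, 0, 0, 0.024]],
])

```text
clock: 6.0
tool_pos: [0.4945, 0.0051, 0.0732]
eef_rot: [1.0, -0.017, 0.001, 0.0]
contact_force: [-1.6, 0.3, 8.0]
opening: 0.569
```

```bash
python3 - <<'E'
from h import *
plan([.496,-.0115,.0727],np.radians(2.3))
E
```

```text
clk 6.00 tcp [0.4945 0.0051 0.0732] F [-1.61  0.32  7.95] row [0.007  0.0552 0.0017] [ 0.0001 -0.0005 -0.0236] xyaw -1.95
```

Emit:
play_rows([
  [[-0.14, 0, 0, -0.022, 0, 0, 0], [-0.14, 0.006, 0.054, -0.022, 0, 0, -0.024], [-0.14, 0.006, 0.054, -0.022, 0, 0, -0.024], [-0.14, 0.006, 0.054, -0.005, 0, 0, -0.024], [-0.14, 0.006, 0.054, 0.001, 0, 0, -0.024]],
])

```text
clock: 6.62
tool_pos: [0.4957, -0.0103, 0.073]
eef_rot: [1.0, 0.021, 0.001, 0.0]
contact_force: [-2.1, -0.4, 21.5]
opening: 0.571
```

```bash
python3 - <<'E'
from h import *
st();vision.snapshot("wrist");m=vision.camera_model("wrist");im=vision.snapshot("wrist")
measure(im,m,range(140,400,10),(70,150),range(215,300,5),(170,255))
st()
cv2.imwrite("pics/w5.png",cv2.resize(im[:,:,::-1],(800,600)))
E
```

```text
clk 6.62 tcp [ 0.4957 -0.0103  0.073 ] F [-2.13 -0.42 21.46] xyaw 2.39 op 0.571 q [ 0.04  0.85 -0.18  2.08  0.58  0.25 -0.61]
pin slope deg 2.84 y at x=.4955 -0.0029 n 0 17
clk 6.72 tcp [ 0.4957 -0.0102  0.0733] F [-1.35  0.63  6.67] xyaw 2.40 op 0.570 q [ 0.04  0.85 -0.18  2.08  0.58  0.25 -0.61]
```

View pics/w5.png

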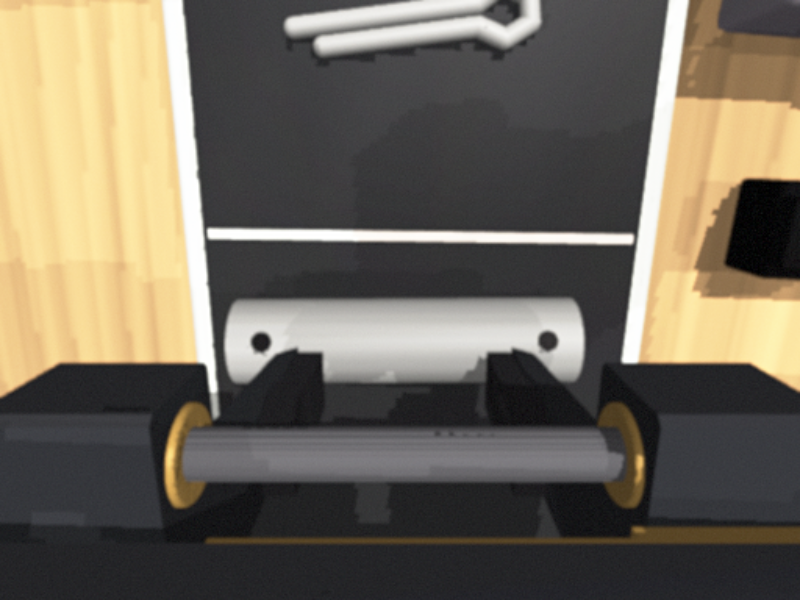

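Emit:
play_rows([
  [[-0.14, 0.001, -0.027, 0.0015, 0, 0, 0.001], [-0.14, 0.001, -0.054, 0.0015, 0, 0, 0.002], [-0.14, 0.001, -0.08, 0.0015, 0, 0, 0.003], [-0.14, 0.001, -0.105, 0.0015, 0, 0, 0.004], [-0.14, 0.001, -0.105, 0.0015, 0, 0, 0.004]],
])

```text
clock: 7.35
tool_pos: [0.4942, 0.0229, 0.0732]
eef_rot: [1.0, 0.016, 0.001, -0.0]
contact_force: [-0.0, -0.1, 8.2]
opening: 0.572
```

```bash
python3 - <<'E'
from h import *
plan([.496,.006,.0727],np.radians(2))
E
```

```text
clk 7.35 tcp [0.4942 0.0229 0.0732] F [-0.02 -0.13  8.18] row [0.0043 0.0566 0.0017] [-0.0001 -0.0005 -0.0011] xyaw 1.81
```

Emit:
play_rows([
  [[-0.14, 0, 0, -0.022, 0, 0, 0], [-0.14, 0.004, 0.055, -0.022, 0, 0, -0.001], [-0.14, 0.004, 0.055, -0.022, 0, 0, -0.001], [-0.14, 0.004, 0.055, -0.005, 0, 0, -0.001], [-0.14, 0.004, 0.055, 0.001, 0, 0, -0.001]],
])

```text
clock: 7.98
tool_pos: [0.4958, 0.0074, 0.0731]
eef_rot: [1.0, 0.018, 0.001, -0.0]
contact_force: [-2.3, -0.4, 21.5]
opening: 0.57
```

```bash
python3 - <<'E'
from h import *
st();vision.snapshot("wrist");m=vision.camera_model("wrist");im=vision.snapshot("wrist")
for c in (220,260,290): print(c,edges(im,c,100,260))
measure(im,m,range(145,400,10),(160,186),range(215,300,5),(186,255))
st()
cv2.imwrite("pics/w6.png",cv2.resize(im[:,:,::-1],(800,600)))
E
```

```text
clk 7.97 tcp [0.4958 0.0074 0.0731] F [-2.29 -0.35 21.45] xyaw 2.04 op 0.570 q [ 0.    0.85 -0.18  2.08  0.57  0.25 -0.63]
220 [np.float64(178.51), np.float64(186.44), np.float64(192.99), np.float64(245.48)]
260 [np.float64(178.8), np.float64(186.58), np.float64(192.28), np.float64(245.04)]
290 [np.float64(179.0), np.float64(186.56), np.float64(192.26), np.float64(244.75)]Traceback (most recent call last):
  File "<stdin>", line 4, in <module>
  File "h.py", line 44, in measure
    fl=np.polyfit(L[:,0],L[:,1],1) if len(L)>1 else None; fp=np.polyfit(P[:,0],P[:,1],1)
                                                                        ~^^^^^
IndexError: too many indices for array: array is 1-dimensional, but 2 were indexed
```

```bash
python3 - <<'E'
from h import *
m=vision.camera_model("wrist");im=vision.snapshot("wrist")
measure(im,m,range(220,300,5),(170,190),range(215,300,5),(189,255))
measure(im,m,range(145,190,5),(170,190),range(215,300,5),(189,255))
st()
E
```

```text
line slope deg 1.69 y at x=.4975 0.0299
pin slope deg 2.78 y at x=.4955 0.0138 n 16 17
offset at .495 -0.016
line slope deg 1.56 y at x=.4975 0.0299
pin slope deg 2.78 y at x=.4955 0.0138 n 9 17
offset at .495 -0.016
clk 8.12 tcp [0.4958 0.0074 0.0733] F [-0.93  0.59  7.76] xyaw 2.05 op 0.575 q [ 0.    0.85 -0.18  2.08  0.57  0.25 -0.63]
```

Emit:
play_rows([
  [[-0.14, 0.001, -0.028, 0.0015, 0, 0, 0], [-0.14, 0.001, -0.056, 0.0015, 0, 0, 0], [-0.14, 0.001, -0.08, 0.0015, 0, 0, 0], [-0.14, 0.001, -0.1, 0.0015, 0, 0, 0], [-0.14, 0.001, -0.1, 0.0015, 0, 0, 0]],
])

```text
clock: 8.75
tool_pos: [0.4944, 0.0388, 0.0732]
eef_rot: [1.0, 0.019, 0.001, -0.001]
contact_force: [-0.8, 0.1, 7.7]
opening: 0.571
```

```bash
python3 - <<'E'
from h import *
plan([.496,-.015,.15],np.radians(2))
E
```

```text
clk 8.75 tcp [0.4944 0.0388 0.0732] F [-0.83  0.1   7.68] row [-0.0011  0.1792 -0.2562] [-0.0004 -0.0004  0.0008] xyaw 2.15
```

Lift straight up first, then back off for a clear view.

Emit:
play_rows([
  [[-0.14, 0, 0, -0.05, 0, 0, 0], [-0.14, 0, 0.05, -0.15, 0, 0, 0], [-0.14, 0, 0.14, -0.25, 0, 0, 0], [-0.14, 0, 0.179, -0.256, 0, 0, 0], [-0.14, 0, 0.179, -0.256, 0, 0, 0]],
])

```text
clock: 9.38
tool_pos: [0.496, -0.0154, 0.1494]
eef_rot: [1.0, 0.018, 0.0, -0.001]
contact_force: [0.0, 0.4, 0.0]
opening: 0.571
```

```bash
python3 - <<'E'
from h import *
vision.snapshot("wrist");st();m=vision.camera_model("wrist");im=vision.snapshot("wrist");st()
for c in (220,260,290): print(c,edges(im,c,100,260))
np.save("w7.npy",im)
cv2.imwrite("pics/w7.png",cv2.resize(im[:,:,::-1],(800,600),interpolation=cv2.INTER_CUBIC))
E
```

```text
clk 9.43 tcp [ 0.4958 -0.0143  0.1491] F [-0.34 -0.3  -0.24] xyaw 2.16 op 0.571 q [ 0.14  0.72 -0.33  2.04  0.5   0.46 -0.53]
clk 9.47 tcp [ 0.4958 -0.0138  0.149 ] F [ 1.35  0.61 -0.32] xyaw 2.22 op 0.573 q [ 0.14  0.72 -0.33  2.04  0.5   0.46 -0.53]
220 [np.float64(113.58), np.float64(152.72)]
260 [np.float64(113.5), np.float64(152.49)]
290 [np.float64(113.24), np.float64(152.31)]
```

View pics/w7.png

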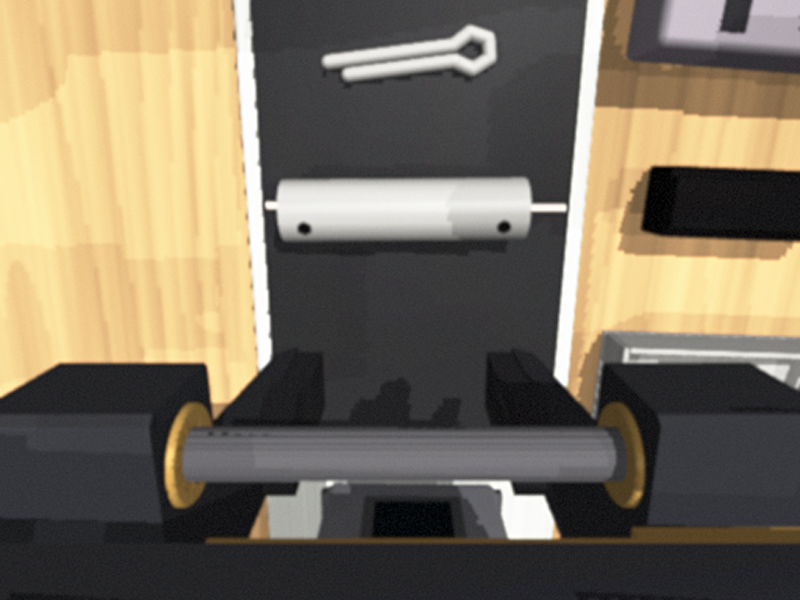

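```bash
python3 - <<'E'
from h import *
im=np.load("w7.npy");m=vision.camera_model("wrist");st()
wcrop(im,"pics/w7c.png",160,372,100,170,3.7)
measure(im,m,[171,172,173,174,343,346,349,352,355,358],(120,145),range(190,330,5),(100,175))
for c in (171,173,174,346,350,355):print(c,edges(im,c,120,145))
E
```

```text
clk 9.47 tcp [ 0.4958 -0.0138  0.149 ] F [ 1.35  0.61 -0.32] xyaw 2.22 op 0.573 q [ 0.14  0.72 -0.33  2.04  0.5   0.46 -0.53]
line slope deg 1.7 y at x=.4975 0.0304
pin slope deg 2.85 y at x=.4955 0.0305 n 10 25
offset at .495 0.0002
171 [np.float64(127.57), np.float64(134.17)]
173 [np.float64(127.57), np.float64(134.36)]
174 [np.float64(127.59), np.float64(134.36)]
346 [np.float64(129.12), np.float64(135.71)]
350 [np.float64(129.14), np.float64(135.71)]
355 [np.float64(129.11), np.float64(135.7)]
```

View pics/w7c.png

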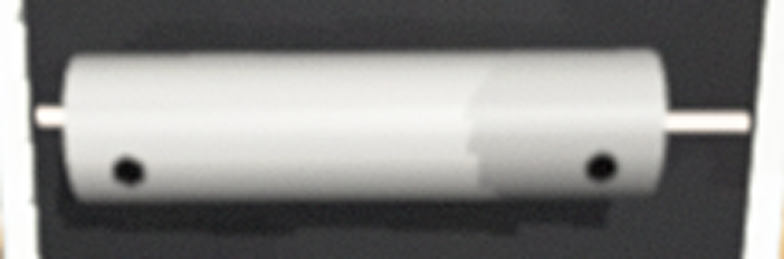

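Pin is on the line: 0.2 mm offset, about 1.1° skew. Next is the key.

```bash
python3 - <<'E'
from h import *
plan([.632,.11,.20],np.radians(2))
E
```

```text
clk 9.47 tcp [ 0.4958 -0.0138  0.149 ] F [ 1.35  0.61 -0.32] row [ 0.4697 -0.3951 -0.1693] [-0.0007  0.0001  0.0012] xyaw 2.22
```

Emit:
play_rows([
  [[0, 0.05, -0.04, -0.16, 0, 0, 0], [1, 0.2, -0.17, -0.17, 0, 0, 0], [1, 0.35, -0.3, -0.17, 0, 0, 0], [1, 0.47, -0.395, -0.17, -0.001, 0, 0.001], [1, 0.47, -0.395, -0.17, -0.001, 0, 0.001]],
])

```text
clock: 10.1
tool_pos: [0.6329, 0.1158, 0.1988]
eef_rot: [1.0, 0.021, 0.0, -0.001]
contact_force: [-1.4, 0.6, 0.8]
opening: 0.069
```

```bash
python3 - <<'E'
from h import *
vision.snapshot("wrist");vision.snapshot("wrist");st();m=vision.camera_model("wrist");im=vision.snapshot("wrist");st()
np.save("w8.npy",im); np.save("m8.npy",m,allow_pickle=True)
cv2.imwrite("pics/w8.png",cv2.resize(im[:,:,::-1],(800,600),interpolation=cv2.INTER_CUBIC))
E
```

```text
clk 10.20 tcp [0.6308 0.1108 0.1987] F [-0.64 -0.35  0.51] xyaw 2.17 op 0.008 q [-0.03  0.8  -0.4   1.56  0.38  0.86 -0.54]
clk 10.25 tcp [0.6306 0.1096 0.199 ] F [ 0.24 -0.35 -0.19] xyaw 2.09 op 0.006 q [-0.03  0.8  -0.4   1.56  0.38  0.86 -0.54]
```

View pics/w8.png

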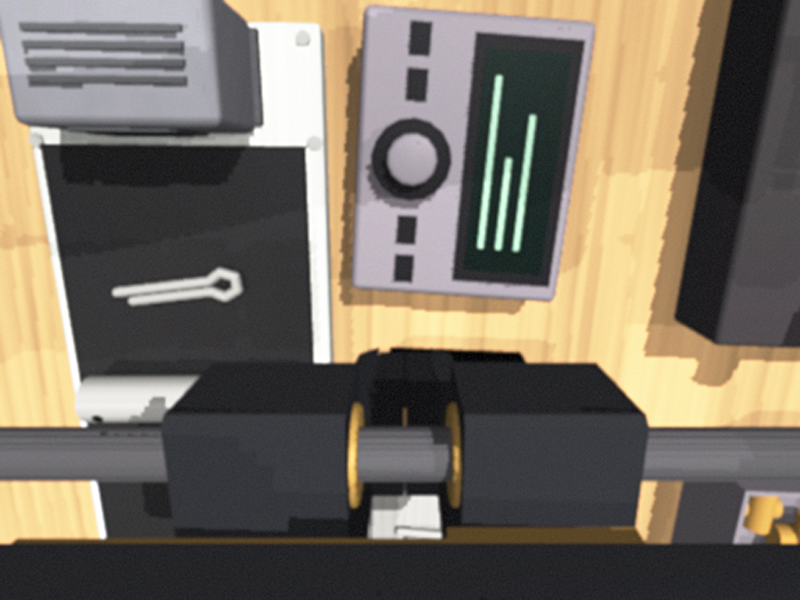

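```bash
python3 - <<'E'
from h import *
im=np.load("w8.npy");m=np.load("m8.npy",allow_pickle=True).item()
k=atz(m,263.7,101.8,.063);print(k)
# box corners z=.041
for u,v in ((366,6),(594,25),(553,300),(353,287)):print(atz(m,u/1.5625,v/1.5625,.041))
wcrop(im,"pics/w8c.png",220,310,60,150,6)
plan([k[0]+.0335,k[1],.10],np.radians(2))
E
```

```text
[0.63172085 0.17645673 0.063     ]
[0.60577741 0.25000987 0.041     ]
[0.72155975 0.24552801 0.041     ]
[0.71709253 0.10047877 0.041     ]
[0.60080957 0.10389417 0.041     ]
clk 10.25 tcp [0.6306 0.1096 0.199 ] F [ 0.24 -0.35 -0.19] row [ 0.1246 -0.2193  0.329 ] [0.0008 0.0011 0.0005] xyaw 2.09
```

View pics/w8c.png

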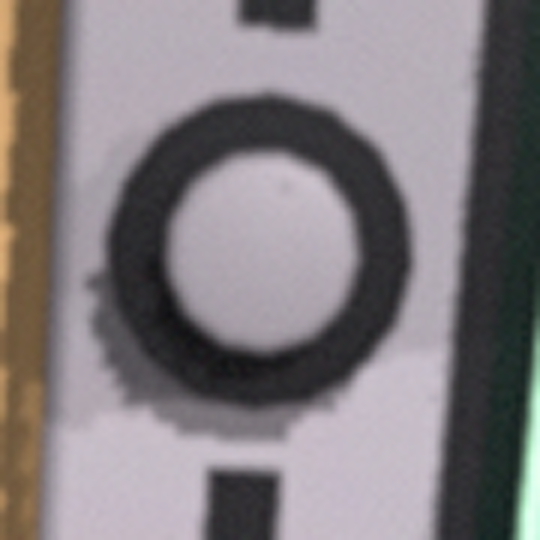

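Emit:
play_rows([
  [[-0.14, 0.06, -0.08, 0.08, 0, 0, 0], [-0.14, 0.12, -0.15, 0.18, 0, 0, 0], [-0.14, 0.12, -0.15, 0.27, 0.001, 0.001, 0], [-0.14, 0.12, -0.15, 0.29, 0.001, 0.001, 0], [-0.14, 0.12, -0.15, 0.29, 0.001, 0.001, 0]],
])

```text
clock: 10.88
tool_pos: [0.6643, 0.1544, 0.1119]
eef_rot: [1.0, 0.018, -0.0, 0.0]
contact_force: [-0.7, 0.1, -0.4]
opening: 0.548
```

```bash
python3 - <<'E'
from h import *
for i in range(4):vision.snapshot("wrist")
st();m=vision.camera_model("wrist");im=vision.snapshot("wrist");s=st()
np.save("m9.npy",m,allow_pickle=True)
cv2.imwrite("pics/w9.png",cv2.resize(im[:,:,::-1],(800,600),interpolation=cv2.INTER_CUBIC))
E
```

```text
clk 11.07 tcp [0.6653 0.1555 0.1131] F [ 1.01 -0.24 -0.71] xyaw 2.06 op 0.570 q [-0.12  0.96 -0.36  1.47  0.42  0.78 -0.6 ]
clk 11.12 tcp [0.6652 0.1555 0.1129] F [ 0.15  0.64 -0.83] xyaw 2.07 op 0.568 q [-0.12  0.96 -0.36  1.47  0.42  0.78 -0.6 ]
```

View pics/w9.png

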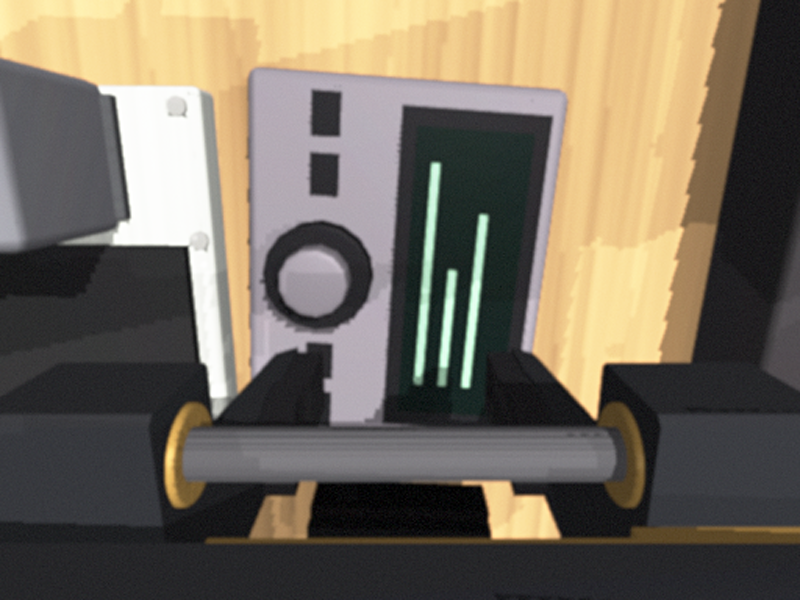

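```bash
python3 - <<'E'
from h import *
m=np.load("m9.npy",allow_pickle=True).item()
k=atz(m,313/1.5625,282/1.5625,.063);print(k)
for dx in (-.025,-.0338,-.0425):
    print(dx,np.array(proj(m,[.6652+dx,.1645,.094]))*1.5625)
plan([k[0]+.033,k[1]-.001,.085],np.radians(2))
E
```

```text
[0.63182626 0.17733695 0.063     ]
-0.025 [323.493613   347.01541885]
-0.0338 [294.68984235 346.09237724]
-0.0425 [266.17782121 345.178685  ]
clk 11.12 tcp [0.6652 0.1555 0.1129] F [ 0.15  0.64 -0.83] row [ 0.0011 -0.0694  0.0932] [-0.0003 -0.0005  0.0004] xyaw 2.07
```

```bash
python3 - <<'E'
from h import *
plan([.6615,.1755,.085],np.radians(2))
plan([.6615,.1755,.0745],np.radians(2))
E
```

```text
clk 11.12 tcp [0.6652 0.1555 0.1129] F [ 0.15  0.64 -0.83] row [-0.0101 -0.067   0.0932] [-0.0003 -0.0005  0.0004] xyaw 2.07
clk 11.12 tcp [0.6652 0.1555 0.1129] F [ 0.15  0.64 -0.83] row [-0.0101 -0.067   0.1282] [-0.0003 -0.0005  0.0004] xyaw 2.07
```

Emit:
play_rows([
  [[-0.14, -0.01, -0.05, 0.02, 0, 0, 0], [-0.14, -0.01, -0.067, 0.06, 0, 0, 0], [-0.14, -0.01, -0.067, 0.093, 0, 0, 0], [-0.14, -0.01, -0.067, 0.093, 0, 0, 0]],
])

```text
clock: 11.62
tool_pos: [0.6607, 0.1751, 0.0835]
eef_rot: [1.0, 0.018, -0.0, 0.0]
contact_force: [-0.6, -0.3, 0.2]
opening: 0.57
```

```bash
python3 - <<'E'
from h import *
vision.snapshot("wrist");plan([.6615,.1755,.0745],np.radians(2))
im=vision.snapshot("wrist")
cv2.imwrite("pics/w10.png",cv2.resize(im[:,:,::-1],(800,600),interpolation=cv2.INTER_CUBIC))
E
```

```text
clk 11.68 tcp [0.6612 0.175  0.0842] F [ 0.27  0.83 -0.47] row [ 0.0009 -0.0016  0.0323] [-0.     -0.0001  0.0003] xyaw 2.05
```

View pics/w10.png

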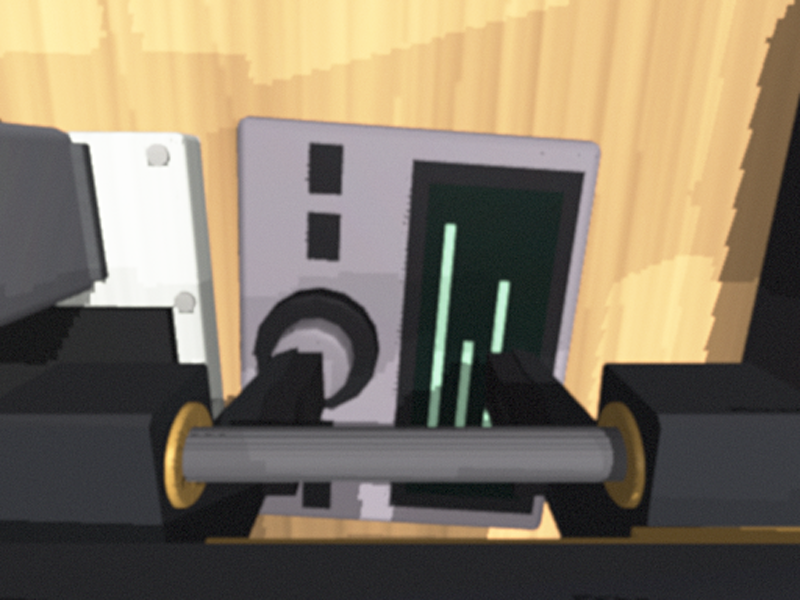

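Emit:
play_rows([
  [[-0.14, 0.001, 0, 0.012, 0, 0, 0], [-0.14, 0.001, 0, 0.022, 0, 0, 0], [-0.14, 0.001, 0, 0.029, 0, 0, 0], [-0.14, 0.001, 0, 0.031, 0, 0, 0], [-0.14, 0.001, 0, 0.031, 0, 0, 0]],
])

```text
clock: 12.35
tool_pos: [0.6624, 0.175, 0.0765]
eef_rot: [1.0, 0.018, 0.001, -0.0]
contact_force: [-1.2, -0.8, 7.3]
opening: 0.567
```

```bash
python3 - <<'E'
from h import *
st()
E
```

```text
clk 12.35 tcp [0.6624 0.175  0.0765] F [-1.24 -0.76  7.34] xyaw 2.02 op 0.567 q [-0.16  1.01 -0.34  1.48  0.44  0.73 -0.64]
```

Emit:
play_rows([
  [[-0.14, 0, 0, 0.006, 0, 0, 0], [-0.14, 0, 0, 0.006, 0, 0, 0], [-0.14, 0, 0, 0.006, 0, 0, 0]],
])

```text
clock: 12.72
tool_pos: [0.6625, 0.175, 0.0764]
eef_rot: [1.0, 0.018, 0.001, -0.0]
contact_force: [-3.1, -1.0, 11.5]
opening: 0.572
```

```bash
python3 - <<'E'
from h import *
st();im=vision.snapshot("wrist")
cv2.imwrite("pics/w11.png",cv2.resize(im[:,:,::-1],(800,600),interpolation=cv2.INTER_CUBIC))
E
```

```text
clk 12.72 tcp [0.6625 0.175  0.0764] F [-3.1  -1.02 11.48] xyaw 2.01 op 0.572 q [-0.16  1.01 -0.34  1.48  0.44  0.73 -0.64]
```

View pics/w11.png

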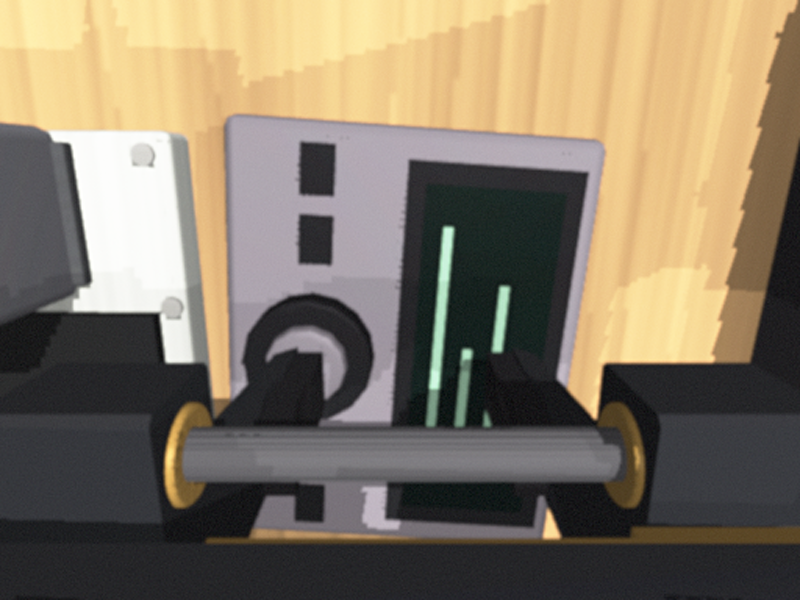

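Force climbs with no further travel, so the key is against its stop. I'll release it straight up.

Emit:
play_rows([
  [[-0.14, 0, 0, -0.04, 0, 0, 0], [-0.14, 0, 0, -0.15, 0, 0, 0], [-0.14, 0, 0, -0.35, 0, 0, 0], [-0.14, 0, 0, -0.5, 0, 0, 0], [-0.14, 0, -0.15, -0.6, 0, 0, 0]],
])

```text
clock: 13.4
tool_pos: [0.6626, 0.2148, 0.2591]
eef_rot: [1.0, 0.014, 0.003, 0.002]
contact_force: [0.2, 1.5, -0.6]
opening: 0.567
```

Emit:
play_rows([
  [[-0.14, 0, -0.15, 0, 0, 0, 0], [-0.14, 0, -0.35, 0, 0, 0, 0], [-0.14, 0, -0.5, 0, 0, 0, 0], [-0.14, 0, -0.5, 0, 0, 0, 0], [-0.14, 0, -0.5, 0, 0, 0, 0]],
])

```text
clock: 14.02
tool_pos: [0.6587, 0.3636, 0.2583]
eef_rot: [1.0, 0.013, 0.003, 0.003]
contact_force: [-0.2, -0.4, 0.1]
opening: 0.57
```

```bash
python3 - <<'E'
from h import *
st();im=vision.snapshot("top");im2=vision.snapshot("side");st()
np.save("t2.npy",im)
cv2.imwrite("pics/t2.png",cv2.resize(im[:,:,::-1],(800,600),interpolation=cv2.INTER_CUBIC))
cv2.imwrite("pics/s2.png",cv2.resize(im2[:,:,::-1],(800,600),interpolation=cv2.INTER_CUBIC))
E
```

```text
clk 14.03 tcp [0.6587 0.3636 0.2583] F [-0.2  -0.35  0.06] xyaw 1.53 op 0.570 q [-0.41  0.9  -0.38  1.09  0.33  1.2  -0.75]
clk 14.12 tcp [0.6594 0.3624 0.2586] F [0.99 0.14 0.85] xyaw 1.41 op 0.572 q [-0.41  0.9  -0.38  1.09  0.33  1.2  -0.75]
```

View pics/t2.png

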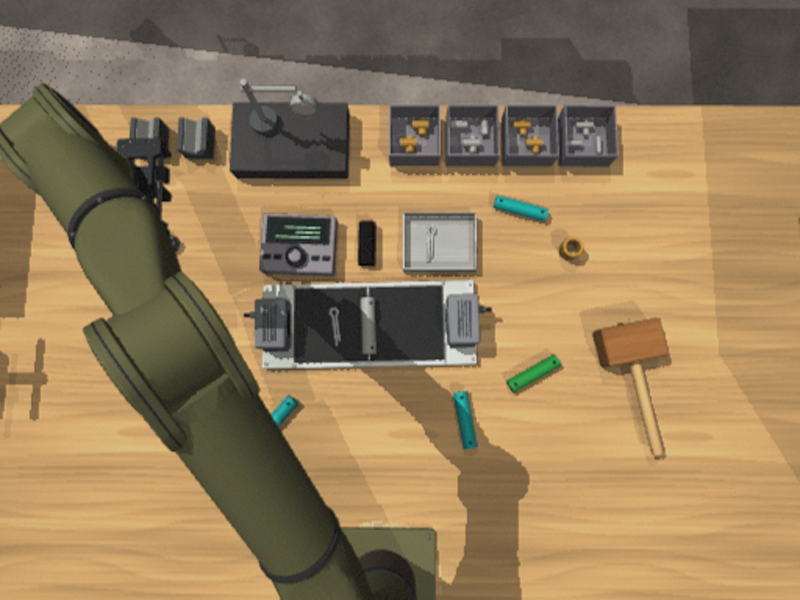

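View pics/s2.png

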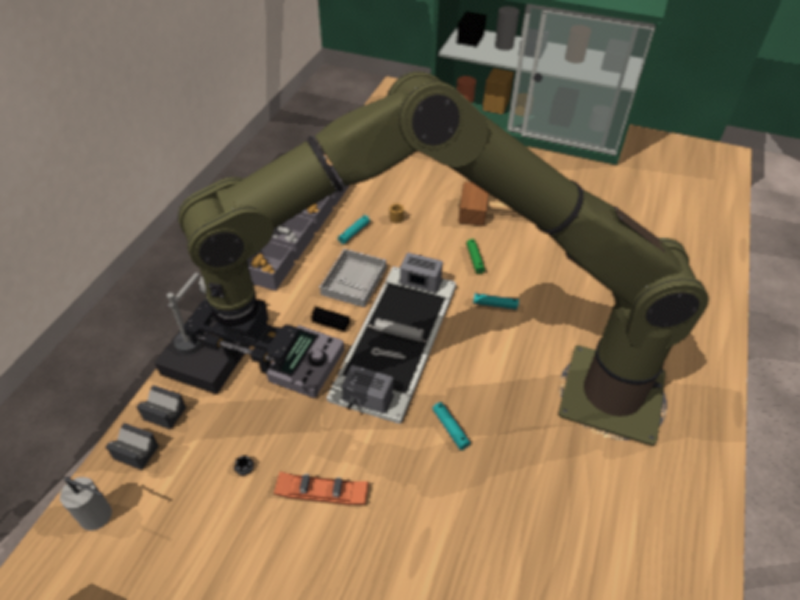

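```bash
python3 - <<'E'
from h import *
im=np.load("t2.npy");wcrop(im,"pics/t2c.png",200,270,175,240,8)
E
```

```text
(no output)
```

View pics/t2c.png

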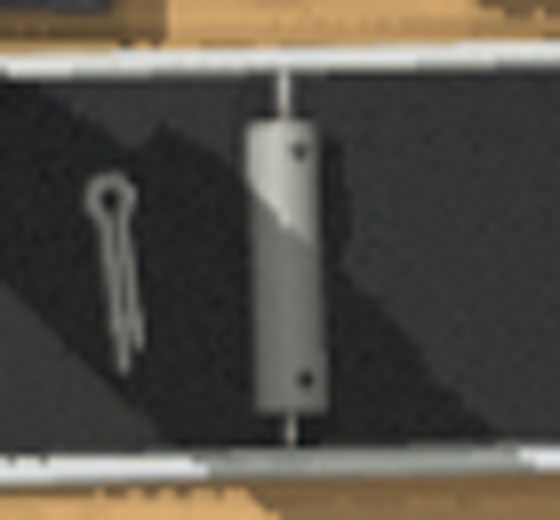

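```bash
python3 - <<'E'
from h import *
st();print(r.finish_job())
E
```

```text
clk 14.12 tcp [0.6594 0.3624 0.2586] F [0.99 0.14 0.85] xyaw 1.41 op 0.572 q [-0.41  0.9  -0.38  1.09  0.33  1.2  -0.75]
the job is handed in; nothing more can be done
None
```

The job is handed in at about 14 s on the robot's clock: the pin lies on the white line and the key has been pressed and let go.

- **Rolling:** I rolled the steel pin in five short strokes, pushing with both fingertips on its top, without lifting it or reaching down beside it.
- **Pin position:** The wrist camera put the pin's axis 0.2 mm from the line. The top view agreed to about half a millimetre after the key press.
- **Skew not corrected:** The pin is still about 1.1° off parallel to the line. I tried turning the fingers during the strokes, but that did not change it.
- **Offset along the line:** The pin also sits about 3–4 mm nearer the robot than the line's middle, because rolling cannot shift it lengthwise.
- **Key:** I pressed the reading key with one fingertip until it hit its stop. The force rose from 7 to 11.5 N with only 0.1 mm more travel, and the tip was then about 57 mm above the counter. I then lifted straight off and moved clear. I did not measure the key's return; the force reading was back to about zero once clear.
- **Other parts:** In the last top and side pictures I saw nothing else out of place. I checked this by eye only, and the arm hid the copper shoe in the top view. The robot was touching nothing at hand-in.

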